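# Find the free tip-up lid and push it open

## Task

The offcut box on the bench has four identical tip-up lids: three sit over full pockets and are blocked, one can rock. With the fingertips press lightly on the near half of every lid, one after the other from left to right, to find the one that rocks; only after all four have been pressed, push the near end of that one on down until the lid stands steeply open, well past 60 degrees, and leave it open. Nothing needs picking up: leave the loose things beside the box where they are.

Things in the scene. Friction and masses are not known exactly. Their poses are not given: they have to be found in the camera images.
- offcut_box: wooden box screwed to the bench, 112 (x) x 280 (y) x 75 mm high: four equal pockets under four tip-up lids. Origin: centre of its underside; x points away from the robot (give or take its small yaw), y left. Pockets: 93 mm in x, 62 mm in y, floor 6 mm above the bench; lids 68 mm apart. Exactly one lid is free, varying from run to run; in its pocket nothing stands above 15 mm from the bench.
- lid_1: leftmost lid: board 90 (x) x 61 (y) x 6 mm, flush with the box top (75 mm above the bench) when shut. Origin: the board's centre, on its level pivot, which runs along the lid's y. The near (-x) half can only go down into the pocket, the far half rising. z axis is vertical when shut; its tilt is the opening angle, at most 1.4 rad. It stays at any angle where it is left.
- lid_1_press (a point): middle of three fine dark grooves on the near half of lid_1: on its top face, 33 mm from the pivot towards the robot; moves with the lid. Pressed here, a free lid turns at about 1.5 N; a blocked one gives 1 to 2 mm (under 0.06 rad) and then stands firm on what fills its pocket.
- lid_2: second from left lid: board 90 (x) x 61 (y) x 6 mm, flush with the box top (75 mm above the bench) when shut. Origin: the board's centre, on its level pivot, which runs along the lid's y. The near (-x) half can only go down into the pocket, the far half rising. z axis is vertical when shut; its tilt is the opening angle, at most 1.4 rad. It stays at any angle where it is left.
- lid_2_press (a point): middle of three fine dark grooves on the near half of lid_2: on its top face, 33 mm from the pivot towards the robot; moves with the lid. Pressed here, a free lid turns at about 1.5 N; a blocked one gives 1 to 2 mm (under 0.06 rad) and then stands firm on what fills its pocket.
- lid_3: third from left lid: board 90 (x) x 61 (y) x 6 mm, flush with the box top (75 mm above the bench) when shut. Origin: the board's centre, on its level pivot, which runs along the lid's y. The near (-x) half can only go down into the pocket, the far half rising. z axis is vertical when shut; its tilt is the opening angle, at most 1.4 rad. It stays at any angle where it is left.
- lid_3_press (a point): middle of three fine dark grooves on the near half of lid_3: on its top face, 33 mm from the pivot towards the robot; moves with the lid. Pressed here, a free lid turns at about 1.5 N; a blocked one gives 1 to 2 mm (under 0.06 rad) and then stands firm on what fills its pocket.
- lid_4: rightmost lid: board 90 (x) x 61 (y) x 6 mm, flush with the box top (75 mm above the bench) when shut. Origin: the board's centre, on its level pivot, which runs along the lid's y. The near (-x) half can only go down into the pocket, the far half rising. z axis is vertical when shut; its tilt is the opening angle, at most 1.4 rad. It stays at any angle where it is left.
- lid_4_press (a point): middle of three fine dark grooves on the near half of lid_4: on its top face, 33 mm from the pivot towards the robot; moves with the lid. Pressed here, a free lid turns at about 1.5 N; a blocked one gives 1 to 2 mm (under 0.06 rad) and then stands firm on what fills its pocket.
- solder_tin: round tin 54 mm across, 17 mm high, loose on the bench left of the box; origin: centre of its underside. To be left alone
- dapping_knob: turned wooden knob 38 mm across, 62 mm high, standing loose right of the box; origin: centre of its underside. To be left alone
- pumice: grey pumice block 48 x 85 x 26 mm, loose on the bench right of and nearer than the box; origin: centre of its underside. To be left alone

How it is judged:
By the outcome, as a careful person would: the job done as asked, in the order asked, and still so for the second after the job is handed in, with the robot touching nothing.
It also fails if it takes over 53 s, if anything falls off the work surface, if the arm or the gripper's body presses on something with over 40 N, if the wrist force passes 120 N, or if a joint passes its speed limit or range.

## Robot

A 6-joint arm with a two-finger parallel gripper is mounted at the origin on a cart in front of the work surface, level with it; the furniture and walls round the work are solid. World frame = base frame: x ahead of the robot, y to its left, z up, the work surface at z = 0. Lengths are in mm, angles in rad, forces in N, time in s.
With the tool pointing down it reaches from about 350 to 875 mm from the base axis. Payload 4.2 kg.
Tool frame: the origin (TCP) lies where the fingers leave the gripper's body, on its centre line; the fingertips stand ahead of it and the grasp point (between the pads) lies 54 mm ahead of it (arm.nose_length is the z of the fingertips in the tool frame, in mm); z points along the fingers, x is the direction in which the jaws open and shut, and the axes are right-handed (so a half turn about z gives the same grasp; the last joint's range is limited). The gripper opens to 85 mm and grips with 20 to 120 N. Pads are 22 mm wide; open, the fingers measure 114 mm over their backs; the gripper's body (76 mm by 85 mm) begins 54 mm behind the grasp point. The pads swing forward as they close: fully open they stand 13 mm farther back than shut.
Start: joints at [1.473, 0.385, 0.008, 0, -1.194, -0.259], TCP at [218.266, 585.628, 303.912] pointing down, gripper open.
Joint ranges: [-3.14, 3.14], [-1.21, 2.06], [-1.07, 1.41], [-3.16, 2.05], [-2.99, -0.16], [-3.1, 3.1]. Speed limits (rad/s): [2.79, 2.79, 3.14, 3.14, 3.14, 3.14].

## Interface

Orientations are given as a unit quaternion [x, y, z, w].
In Python, from bench import arm, imaging, job_done gives the robot as it stands.
- The arm moves only by the shell command python3 -m crank 'ROWS' [OPENING]. ROWS is a JSON object of lists of equal length, an entry for each row: "delta_pos": the shift along the tool's x, y, z in m, a list of three; "twist": the turn about the tool's z in rad. In form: {"delta_pos": [[tx, ty, tz], ...], "twist": [twist, ...]}. A call has 1 to 8 rows; each row shifts and turns the commanded pose from where the row before left it, along the tool's axes as they then stand; what a row does not reach is not made up. A row lasts 1/12 s, in which the tool goes at most 41.7 mm and 7.16 degrees, less where a joint would pass 70% of its speed; a pose out of reach is approached as far as the arm can. A call is refused whole if a number of a shift passes 0.0417 or a number of a turn 0.125, either way. A call with a gripper value outside its range is refused whole. OPENING is the opening, from 0 (shut) to 1 (fully open), set as the call begins (- or left out, the last holds). The fingers move at their own pace and stop on an object; the grip force is fixed at half the most. Time passes only in rows, so rows that do not move let the fingers close. It gives the time, the measured TCP pose, the force and the opening at its end, in the units of the state.
- arm.read_state(): the state, without advancing time (a new reading comes with each control period).
- imaging.get_image(name): name is "scene" or "top"; returns (picture, depth): 400x640x3 uint8, blue, green, red; 400x640 float32, mm along the optical axis (not along the pixel's ray), 0 where there is no reading.
- imaging.camera_model(name): a dict with "vfov" (degrees; the focal length in pixels is half the picture's height over the tangent of half this angle, whatever the lens; pixels are square), "cx", "cy" (the principal point, pixels), "T" (4x4, takes a point from camera to world coordinates). Camera axes: x right, y up, looking along -z (the intrinsics and any distortion apply to the point x, -y, -z); pixel columns grow to the right and rows downward; lengths in mm; the calibration is good to about 2 mm. A picture is of the moment at which its call begins. camera_model takes no time and is no camera call.
- job_done(): hands the job in, once; it reports no verdict.
The state is a dict: "clock": time; "joints": joint angles; "joint_vel": joint speeds; "joint_efforts": joint torques, N m; "position": TCP position; "ee_rot": TCP orientation; "contact_force": force on the tool from outside, world axes, zero at the start; "wrist_torque": the same for the moment, N m; "gripper_width": finger opening in mm.
Only numpy, scipy, OpenCV 4.12 (cv2) and the standard library are available. Lean on these libraries where they do the work, as an engineer would, in place of code of your own. Each camera call takes 0.05 s, during which the arm holds its last target.

## Working session

There is one attempt and no reset: what is moved stays moved. The work goes in short steps, Python scripts to look and compute and a shell command to move; the robot and the scene stay as the last step left them, time stands still between calls to the robot, and variables do not carry over. Pictures are saved under pics/ and viewed, and the job is handed in when it is done.

```bash
ls; mkdir -p pics; python3 - <<'E'
from bench import arm, imaging
import cv2,numpy as np
print(arm.read_state(), arm.nose_length)
for n in("scene","top"):
    p,d=imaging.get_image(n); cv2.imwrite(f"pics/{n}0.png",p); np.save(f"pics/{n}0.npy",d)
    m=imaging.camera_model(n); print(n,m)
E
```

```text
pics
{'clock': 0.0, 'joints': array([ 1.47259442e+00,  3.85556633e-01,  6.64685762e-03, -5.18307148e-04,
       -1.19396783e+00, -2.58569593e-01]), 'joint_vel': array([ 0.00082021,  0.00121317,  0.00114197, -0.00091156, -0.00090702,
        0.00100743]), 'joint_efforts': array([-6.36991135e-04, -3.92296994e+01,  1.88398129e+01,  4.18606237e+00,
       -4.60223542e-03, -4.99393678e-06]), 'position': array([218.12378724, 585.26069253, 302.82671649]), 'ee_rot': array([-5.70337276e-01,  8.21409916e-01, -6.36284875e-04, -8.57954674e-04]), 'contact_force': array([ 0.0674053 , -0.43634645, -0.69489869]), 'wrist_torque': array([-0.03753683,  0.03235209,  0.03482979]), 'gripper_width': 85.38930242238784} 72.6
scene {'vfov': 52.7972698643745, 'cx': 317.53644562952877, 'cy': 206.66067116144, 'T': array([[ 6.09996155e-01,  3.63614182e-01, -7.04052142e-01,
        -2.49261878e+02],
       [-7.92124627e-01,  2.56205727e-01, -5.53983033e-01,
        -7.37735311e+02],
       [-2.10538965e-02,  8.95624560e-01,  4.44312256e-01,
         5.18620898e+02],
       [ 0.00000000e+00,  0.00000000e+00,  0.00000000e+00,
         1.00000000e+00]])}
top {'vfov': 42.67280355629909, 'cx': 315.8328776430033, 'cy': 204.0867634075671, 'T': array([[ 2.52580234e-02,  9.82984563e-01, -1.81943346e-01,
         2.19997335e+02],
       [-9.99536776e-01,  2.79236704e-02,  1.21038427e-02,
        -1.92718445e+02],
       [ 1.69784165e-02,  1.81553346e-01,  9.83234517e-01,
         1.36228457e+03],
       [ 0.00000000e+00,  0.00000000e+00,  0.00000000e+00,
         1.00000000e+00]])}
```

View pics/scene0.png

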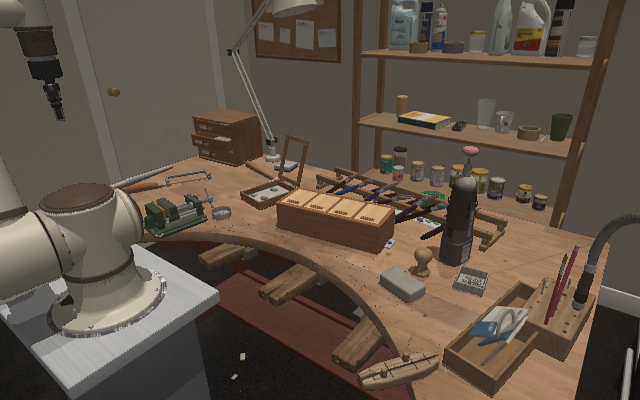

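View pics/top0.png

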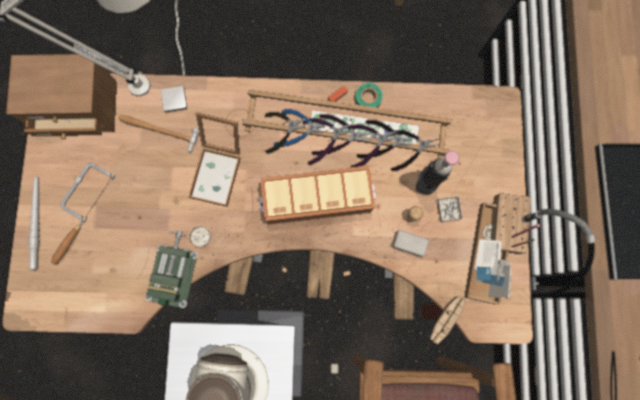

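The scene view shows the box from the front right, around (335,215). The top view shows its four lids at about x 265–372, y 170–217, with the tin at (200,237), the knob at (415,213) and the pumice at (410,243). The arm is out of view to the left.

```bash
cat > h.py <<'E'
import numpy as np,cv2
from bench import arm, imaging
def cam(n):
    m=imaging.camera_model(n); f=200/np.tan(np.radians(m["vfov"]/2)); return m,f
def ray(n,u,v):
    m,f=cam(n); d=np.array([(u-m["cx"])/f,-(v-m["cy"])/f,-1.]); T=m["T"]; return T[:3,3],T[:3,:3]@d
def onz(n,u,v,z):
    o,d=ray(n,u,v); return o+d*(z-o[2])/d[2]
def dep(n,u,v,D):
    o,d=ray(n,u,v); return o+d*D
def proj(n,p):
    m,f=cam(n); q=m["T"][:3,:3].T@(np.array(p)-m["T"][:3,3]); return m["cx"]+f*q[0]/-q[2], m["cy"]-f*q[1]/-q[2]
def tri(a,b):
    (o1,d1),(o2,d2)=ray(*a),ray(*b)
    s=np.linalg.lstsq(np.c_[d1,-d2],o2-o1,rcond=None)[0]; p,q=o1+d1*s[0],o2+d2*s[1]; return (p+q)/2,np.linalg.norm(p-q)
E
python3 - <<'E'
from h import *
p=cv2.imread("pics/top0.png");s=cv2.imread("pics/scene0.png")
cv2.imwrite("pics/topc.png",cv2.resize(p[160:230,250:385],None,fx=5.9,fy=5.9,interpolation=cv2.INTER_CUBIC))
cv2.imwrite("pics/scenec.png",cv2.resize(s[180:255,270:400],None,fx=6,fy=6,interpolation=cv2.INTER_CUBIC))
d=np.load("pics/top0.npy")
hsv=cv2.cvtColor(p,cv2.COLOR_BGR2HSV)
for n,im in(("top",p),):
    m=((hsv[...,0]>12)&(hsv[...,0]<35)&(hsv[...,2]>185)&(hsv[...,1]>50)).astype(np.uint8)
    m[:, :255]=0;m[:,385:]=0;m[:160]=0;m[230:]=0
    nn,l,st,c=cv2.connectedComponentsWithStats(m,connectivity=4)
    for i in range(1,nn):
        if st[i,4]>60:
            cn=max(cv2.findContours((l==i).astype(np.uint8),0,2)[0],key=cv2.contourArea)
            print(st[i],c[i],cv2.minAreaRect(cn), onz("top",*c[i],75))
            dd=d[l==i];ys,xs=np.nonzero(l==i)
            P=np.array([dep("top",x,y,d[y,x]) for x,y in zip(xs,ys) if d[y,x]>0]); print(" depth z",np.median(P,0), len(P))
E
```

```text
[ 255  160  105   30 1184] [296.01435811 166.82179054] ((307.0, 174.5), (29.0, 104.0), 90.0) [ 554.86694937 -154.76651224   75.        ]
 depth z [ 575.72354226 -140.17843506    1.12385749] 1180
[ 325  160   60   70 1291] [370.35631294 202.83810999] ((354.5, 194.5), (69.0, 59.0), 90.0) [ 465.4256285  -348.18588206   75.        ]
 depth z [ 454.2575445  -369.75309256    0.90636368] 1287
[ 264  169  108   48 3608] [317.08786031 192.58896896] ((317.3255615234375, 192.6435089111328), (36.4672966003418, 105.23272705078125), 83.53018188476562) [ 488.30885154 -211.02849929   75.        ]Traceback (most recent call last):
  File "<stdin>", line 16, in <module>
  File "h.py", line 10, in dep
    o,d=ray(n,u,v); return o+d*D
        ~~~^^^^^^^
  File "h.py", line 6, in ray
    m,f=cam(n); d=np.array([(u-m["cx"])/f,-(v-m["cy"])/f,-1.]); T=m["T"]; return T[:3,3],T[:3,:3]@d
        ~~~^^^
  File "h.py", line 4, in cam
    m=imaging.camera_model(n); f=200/np.tan(np.radians(m["vfov"]/2)); return m,f
ValueError: time passes only in moves, steps and waits
```

```bash
sleep 1
```

```text
(no output)
```

View pics/topc.png

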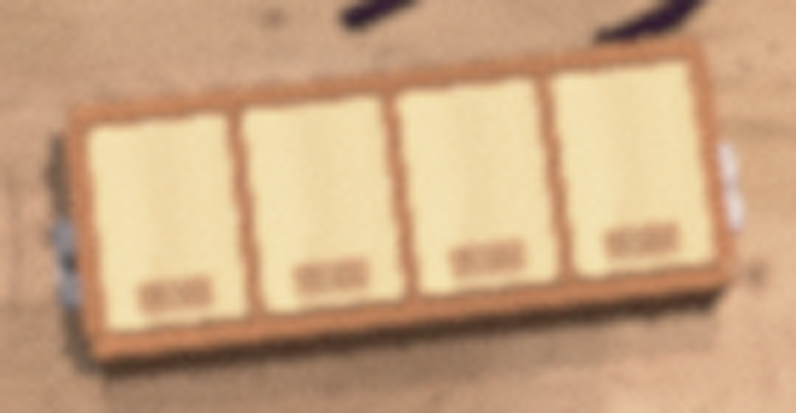

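View pics/scenec.png

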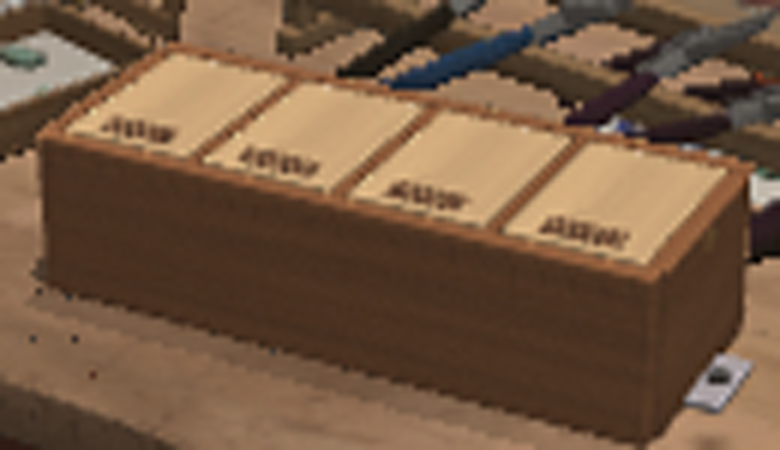

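The crops show the grooves. In the top crop they are at (175,295), (331,276), (487,258) and (642,240). In the scene crop they are at (138,131), (278,163), (428,195) and (585,233).

```bash
sed -i 's/^def cam(n):/import functools\n@functools.lru_cache\ndef cam(n):/' h.py; python3 - <<'E'
from h import *
T=[(175,295),(331,276),(487,258),(642,240)];S=[(138,131),(278,163),(428,195),(585,233)]
for t,s in zip(T,S):
    t=((t[0]+.5)/5.9-.5+250,(t[1]+.5)/5.9-.5+160); s=((s[0]+.5)/6-.5+270,(s[1]+.5)/6-.5+180)
    p,e=tri(("top",*t),("scene",*s)); print(p.round(1),e.round(1),onz("top",*t,75).round(1),onz("scene",*s,75).round(1))
d=np.load("pics/top0.npy")
P=np.array([dep("top",x,y,d[y,x]) for y in range(165,222) for x in range(255,382) if d[y,x]>0])
q=P[(P[:,2]>60)&(P[:,2]<90)]; print(len(q),np.median(q,0)); r=cv2.minAreaRect(q[:,:2].astype(np.float32));print(r)
# lid centroid from lightwood
for c in [((78,108),(103,350),(738,270),(700,45))]:
    for t in c: print(onz("top",(t[0]+.5)/5.9-.5+250,(t[1]+.5)/5.9-.5+160,75).round(1))
x=arm.read_state()
from scipy.spatial.transform import Rotation as R
print(R.from_quat(x['ee_rot']).as_matrix().round(4))
# obstacles heights above 80 near
P=[];s=d
for y in range(80,300,1):
    for x_ in range(120,480,1):
        if d[y,x_]>0: P.append(dep("top",x_,y,d[y,x_]))
P=np.array(P); 
for x0 in range(250,800,50): print(x0,[int(P[(P[:,0]>=x0)&(P[:,0]<x0+50)&(P[:,1]>=y0)&(P[:,1]<y0+50)][:,2].max(initial=-1)) for y0 in range(250,-600,-50)])
E
```

```text
[ 440.7 -115.2   75.5] 1.5 [ 441.3 -115.7   75. ] [ 440.8 -114.1   75. ]
[ 451.1 -182.3   75.3] 1.2 [ 451.6 -182.8   75. ] [ 451.  -181.6   75. ]
[ 461.1 -250.    76.2] 0.3 [ 461.4 -250.2   75. ] [ 462.9 -248.6   75. ]
[ 471.  -317.1   75.4] 0.6 [ 471.3 -317.4   75. ] [ 471.4 -316.6   75. ]
4738 [ 485.74351387 -210.35948013   75.58999833]
((487.15533447265625, -211.3177490234375), (113.62062072753906, 284.6941223144531), 8.44120979309082)
[522.9 -70.2  75. ]
[416.4 -85.7  75. ]
[ 459.2 -359.3   75. ]
[ 559.4 -342.1   75. ]
[[-3.494e-01 -9.370e-01 -6.000e-04]
 [-9.370e-01  3.494e-01 -1.900e-03]
 [ 2.000e-03 -1.000e-04 -1.000e+00]]
250 [8, 72, 75, 75, 9, 2, -1, -1, -1, -1, -1, -1, -1, -1, 8, 7, 7]
300 [9, 18, 62, 62, 20, 8, 7, 7, 11, 5, 8, 7, 9, 9, 20, 32, 8]
350 [9, 10, 72, 53, 20, 8, 8, 10, 8, 8, 8, 9, 8, 9, 32, 34, 30]
400 [9, 8, 9, 8, 10, 7, 9, 84, 82, 81, 81, 82, 79, 8, 48, 66, 24]
450 [10, 8, 8, 32, 33, 31, 10, 84, 83, 84, 84, 83, 81, 78, 9, 64, 24]
500 [8, 10, 11, 32, 22, 32, 9, 81, 84, 82, 82, 82, 82, 74, 8, 268, 269]
550 [8, 10, 11, 33, 32, 57, 43, 9, 8, 31, 50, 80, 82, 58, 49, 199, 266]
600 [9, 14, 25, 58, 170, 175, 168, 44, 69, 71, 89, 99, 77, 91, 99, 89, 95]
650 [25, 21, 22, 31, 172, 166, 52, 52, 86, 93, 90, 95, 80, 85, 98, 66, 51]
700 [9, 30, 26, 8, 10, 10, 22, 47, 59, 59, 51, 53, 52, 55, 53, 52, 52]
750 [89, 24, 26, 11, 9, 8, 54, 53, 54, 51, 46, 24, 31, 32, 9, 9, 10]
```

Grooves triangulated at z of about 75, to within 1.5 mm, and the box yaw is about 8.45°. I'll shut the gripper and travel over at height, then line the jaws up with the lid's y axis.

```bash
python3 -m crank '{"delta_pos": [[0.029,-0.0227,0],[0.029,-0.0227,0],[0.029,-0.0227,0],[0.029,-0.0227,0],[0.029,-0.0227,0],[0.029,-0.0227,0],[0.029,-0.0227,0],[0.029,-0.0227,0]], "twist": [0,0,0,0,0,0,0,0]}' 0
```

```text
clock: 0.77
position: [307.4, 302.8, 303.6]
ee_rot: [-0.571, 0.821, -0.0, -0.0]
contact_force: [1.8, -0.1, 0.7]
gripper_width: -0.1
```

```bash
python3 -m crank '{"delta_pos": [[0.029,-0.0227,0],[0.029,-0.0227,0],[0.029,-0.0227,0],[0.029,-0.0227,0],[0.029,-0.0227,0],[0.029,-0.0227,0],[0.029,-0.0227,0],[0.029,-0.0227,0]], "twist": [0,0,0,0,0,0,0,0]}' 0
python3 -m crank '{"delta_pos": [[0.029,-0.0227,0],[0.029,-0.0227,0],[0,0,0],[0,0,0],[0,0,0],[0,0,0],[0,0,0]], "twist": [0,0,-0.12,-0.12,-0.12,-0.12,-0.026]}' 0
cat >> h.py <<'E'
from scipy.spatial.transform import Rotation as R
YAW=np.radians(8.45)
def go(x,y,z):
    s=arm.read_state(); M=R.from_quat(s['ee_rot']).as_matrix(); D=np.array([x,y,z])-s['position']
    a=np.degrees(np.arctan2(M[1,0],M[0,0])); print('pos',s['position'].round(1),'toolx yaw',a.round(2),'want -81.55; d tool mm',(M.T@D).round(1),'q6',s['joints'][5].round(2),'F',s['contact_force'].round(1),'t',s['clock'], 'tilt',M[:,2].round(4))
E
python3 -c "
from h import *
go(441,-115,170)"
```

```text
clock: 1.43
position: [396.3, 22.1, 303.9]
ee_rot: [-0.571, 0.821, 0.0, 0.0]
contact_force: [1.5, 0.8, 0.5]
gripper_width: 0.3
clock: 2.02
position: [418.5, -46.5, 303.5]
ee_rot: [0.759, -0.651, -0.0, 0.0]
contact_force: [-0.2, -0.1, 0.0]
gripper_width: 0.3
pos [418.5 -46.5 303.5] toolx yaw -81.24 want -81.55; d tool mm [ 71.1 -11.9 133.5] q6 1.45 F [-0.2 -0.1  0. ] t 2.0167 tilt [-9.e-04  0.e+00 -1.e+00]
```

```bash
python3 -m crank '{"delta_pos": [[0.0237,-0.0047,0.025],[0.0237,-0.0047,0.025],[0.0237,-0.0047,0.025],[0,0,0.025],[0,0,0.025],[0,0,0.013],[0,0,0],[0,0,0]], "twist": [0.003,0,0,0,0,0,0,0]}' 0
python3 -c "
from h import *
go(443,-115,150)
p,d=imaging.get_image('scene');cv2.imwrite('pics/s1.png',cv2.resize(p[140:270,240:420],None,fx=4,fy=4,interpolation=cv2.INTER_CUBIC))"
```

```text
clock: 2.68
position: [443.0, -114.6, 165.5]
ee_rot: [0.757, -0.654, -0.001, 0.001]
contact_force: [0.2, 0.4, 0.4]
gripper_width: 0.2
pos [ 443.  -114.6  165.5] toolx yaw -81.62 want -81.55; d tool mm [ 0.4  0.  15.5] q6 1.61 F [0.2 0.4 0.4] t 2.6833 tilt [-2.e-03 -4.e-04 -1.e+00]
```

View pics/s1.png

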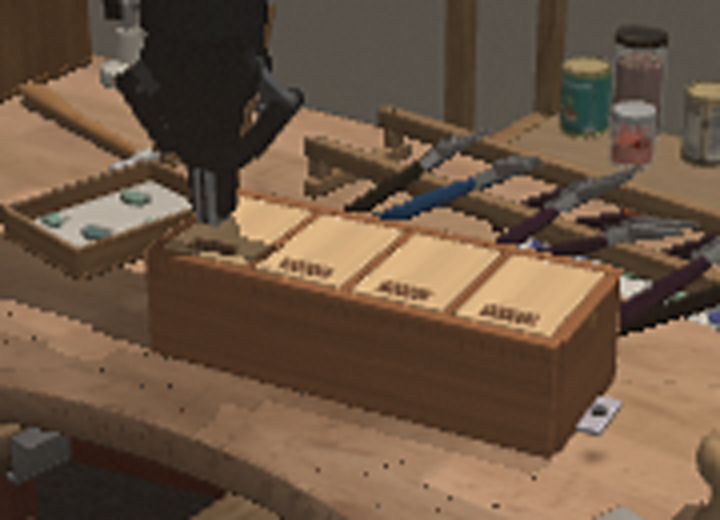

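The shut fingertips hover above lid 1's grooves, at about (213,230) in the crop. The knuckles spread along the lid's y axis, as planned.

```bash
python3 -m crank '{"delta_pos": [[0,0,0.008],[0,0,0.008],[0,0,0.001],[0,0,0.001],[0,0,0],[0,0,0]], "twist": [0,0,0,0,0,0]}' 0
```

```text
clock: 3.23
position: [443.4, -114.4, 148.1]
ee_rot: [0.757, -0.653, 0.0, -0.0]
contact_force: [0.3, 0.5, 0.6]
gripper_width: 0.2
```

```bash
python3 -m crank '{"delta_pos": [[0,0,0.001],[0,0,0.001],[0,0,0],[0,0,0]], "twist": [0,0,0,0]}' 0;python3 -m crank '{"delta_pos": [[0,0,0.001],[0,0,0]], "twist": [0,0]}' 0
```

```text
clock: 3.57
position: [443.5, -114.5, 147.0]
ee_rot: [0.757, -0.653, 0.0, -0.0]
contact_force: [-2.5, 1.6, 8.5]
gripper_width: -0.3
clock: 3.73
position: [443.5, -114.5, 146.9]
ee_rot: [0.757, -0.653, 0.001, -0.0]
contact_force: [-4.6, 1.9, 14.9]
gripper_width: 0.1
```

```bash
python3 -c "
from h import *
p,d=imaging.get_image('scene');cv2.imwrite('pics/s2.png',cv2.resize(p[170:230,265:355],None,fx=8,fy=8,interpolation=cv2.INTER_CUBIC))
p,d=imaging.get_image('top');cv2.imwrite('pics/t2.png',cv2.resize(p[150:230,250:350],None,fx=7,fy=7,interpolation=cv2.INTER_CUBIC))
go(443,-115,150)"
```

```text
pos [ 443.5 -114.5  146.9] toolx yaw -81.56 want -81.55; d tool mm [ 0.4  0.6 -3.1] q6 1.61 F [-4.8  1.4 14.6] t 3.8333 tilt [ 1.2e-03 -5.0e-04 -1.0e+00]
```

View pics/s2.png

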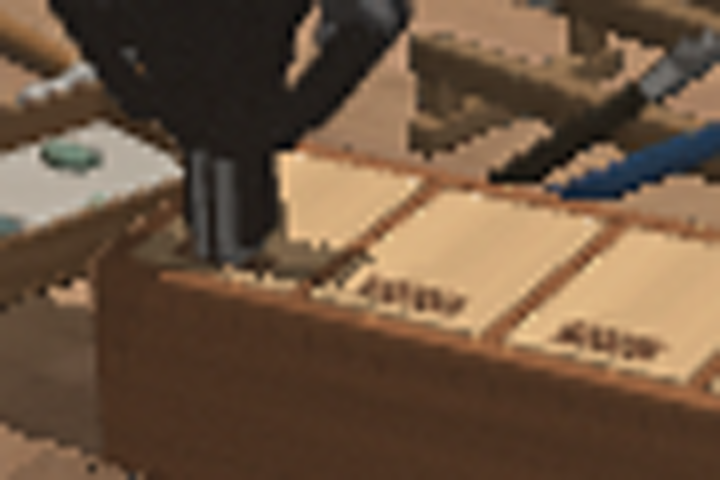

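View pics/t2.png

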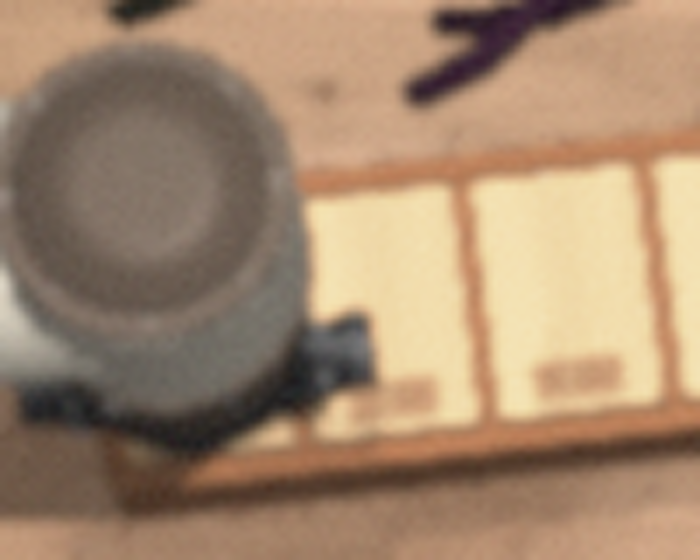

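Both views show the fingertips on lid 1 about 3 mm inside its near edge, clear of the rim. With 15 N on it the lid gave under 1.5 mm, so lid 1 is blocked. On to lid 2.

```bash
python3 -m crank '{"delta_pos": [[0,0,-0.007],[0,0,-0.007],[0.017,0,0],[0.017,0,0],[0.017,0,0],[0.017,0,0],[0,0,0],[0,0,0]], "twist": [0,0,0,0,0,0,0,0]}' 0;python3 -c "
from h import *
go(453,-182,149)"
```

```text
clock: 4.5
position: [453.0, -182.2, 158.9]
ee_rot: [0.756, -0.654, -0.0, -0.0]
contact_force: [-0.1, 0.2, -0.2]
gripper_width: 0.1
pos [ 453.  -182.2  158.9] toolx yaw -81.73 want -81.55; d tool mm [-0.2  0.   9.9] q6 1.76 F [-0.1  0.2 -0.2] t 4.5 tilt [-0.e+00  1.e-04 -1.e+00]
```

```bash
python3 -m crank '{"delta_pos": [[0,0,0.005],[0,0,0.005],[0,0,0.001],[0,0,0],[0,0,0]], "twist": [0,0,0,0,0]}' 0; python3 -m crank '{"delta_pos": [[0,0,0.001],[0,0,0.001],[0,0,0],[0,0,0]], "twist": [0,0,0,0]}' 0
```

```text
clock: 4.92
position: [453.0, -181.3, 147.7]
ee_rot: [0.757, -0.653, -0.0, 0.0]
contact_force: [0.1, 0.0, 0.3]
gripper_width: -0.3
clock: 5.25
position: [453.1, -181.7, 146.0]
ee_rot: [0.757, -0.654, 0.0, -0.0]
contact_force: [-0.2, 1.9, 1.8]
gripper_width: -0.0
```

```bash
python3 -m crank '{"delta_pos": [[0,0,0.001],[0,0,0],[0,0,0]], "twist": [0,0,0]}' 0; python3 -m crank '{"delta_pos": [[0,0,0.001],[0,0,0],[0,0,0]], "twist": [0,0,0]}' 0
```

```text
clock: 5.5
position: [453.1, -181.7, 144.9]
ee_rot: [0.757, -0.654, -0.0, -0.0]
contact_force: [0.1, 1.4, 1.6]
gripper_width: -0.0
clock: 5.75
position: [453.1, -181.7, 143.9]
ee_rot: [0.757, -0.654, -0.0, -0.0]
contact_force: [-0.4, 2.0, 1.8]
gripper_width: -0.3
```

Lid 2 yields at a constant 1.8 N, so it rocks. Lids 3 and 4 still have to be pressed.

```bash
python3 -m crank '{"delta_pos": [[0,0,-0.008],[0,0,-0.008],[0.017,0,0],[0.017,0,0],[0.017,0,0],[0.017,0,0],[0,0,0],[0,0,0]], "twist": [0,0,0,0,0,0,0,0]}' 0;python3 -c "
from h import *
go(463,-249.5,149)"
```

```text
clock: 6.42
position: [463.0, -249.6, 160.4]
ee_rot: [0.756, -0.654, 0.0, -0.0]
contact_force: [-0.6, 0.3, 0.1]
gripper_width: 0.1
pos [ 463.  -249.6  160.4] toolx yaw -81.72 want -81.55; d tool mm [-0.1  0.  11.4] q6 1.9 F [-0.6  0.3  0.1] t 6.4167 tilt [ 7.e-04 -2.e-04 -1.e+00]
```

```bash
python3 -m crank '{"delta_pos": [[0,0,0.006],[0,0,0.006],[0,0,0.001],[0,0,0],[0,0,0]], "twist": [0,0,0,0,0]}' 0; python3 -m crank '{"delta_pos": [[0,0,0.001],[0,0,0.001],[0,0,0],[0,0,0]], "twist": [0,0,0,0]}' 0
```

```text
clock: 6.83
position: [462.9, -248.5, 147.1]
ee_rot: [0.757, -0.653, -0.0, 0.0]
contact_force: [-1.0, 0.6, 4.0]
gripper_width: -0.1
clock: 7.17
position: [463.0, -248.5, 146.9]
ee_rot: [0.757, -0.653, 0.0, 0.0]
contact_force: [-5.3, 4.7, 15.3]
gripper_width: 0.1
```

Lid 3 stands firm at 15 N. Now lid 4.

```bash
python3 -m crank '{"delta_pos": [[0,0,-0.008],[0,0,-0.008],[0.017,0,0],[0.017,0,0],[0.017,0,0],[0.017,0,0],[0,0,0],[0,0,0]], "twist": [0,0,0,0,0,0,0,0]}' 0;python3 -c "
from h import *
go(473,-317,149)"
```

```text
clock: 7.83
position: [472.7, -316.6, 160.4]
ee_rot: [0.756, -0.654, -0.0, 0.0]
contact_force: [-0.4, -0.5, -1.0]
gripper_width: 0.5
pos [ 472.7 -316.6  160.4] toolx yaw -81.71 want -81.55; d tool mm [ 0.5 -0.3 11.4] q6 2.02 F [-0.4 -0.5 -1. ] t 7.8333 tilt [-7.e-04  5.e-04 -1.e+00]
```

```bash
python3 -m crank '{"delta_pos": [[0,0,0.006],[0,0,0.006],[0,0,0.001],[0,0,0],[0,0,0]], "twist": [0,0,0,0,0]}' 0; python3 -m crank '{"delta_pos": [[0,0,0.001],[0,0,0.001],[0,0,0],[0,0,0]], "twist": [0,0,0,0]}' 0
```

```text
clock: 8.25
position: [472.8, -315.8, 147.7]
ee_rot: [0.757, -0.653, -0.0, 0.0]
contact_force: [-0.2, 0.5, -0.5]
gripper_width: -0.1
clock: 8.58
position: [473.0, -316.1, 147.0]
ee_rot: [0.757, -0.653, 0.0, -0.0]
contact_force: [-1.4, 1.6, 6.2]
gripper_width: 0.1
```

```bash
python3 -m crank '{"delta_pos": [[0,0,0.001],[0,0,0],[0,0,0]], "twist": [0,0,0]}' 0
python3 -m crank '{"delta_pos": [[0,0,-0.009],[0,0,-0.009],[-0.034,0,0],[-0.034,0,0],[-0.034,0,0],[-0.034,0,0],[0,0,0],[0,0,0]], "twist": [0,0,0,0,0,0,0,0]}' 0;python3 -c "
from h import *
go(453,-182,149)
p,d=imaging.get_image('scene');cv2.imwrite('pics/s3.png',cv2.resize(p[170:260,265:400],None,fx=5.5,fy=5.5,interpolation=cv2.INTER_CUBIC))"
```

```text
clock: 8.83
position: [473.0, -316.1, 147.0]
ee_rot: [0.757, -0.653, 0.0, -0.0]
contact_force: [-3.4, 4.2, 10.7]
gripper_width: -0.2
clock: 9.5
position: [453.4, -180.5, 163.7]
ee_rot: [0.758, -0.652, 0.001, -0.0]
contact_force: [1.1, -0.6, 0.0]
gripper_width: 0.0
pos [ 453.4 -180.5  163.7] toolx yaw -81.43 want -81.55; d tool mm [ 1.4  0.6 14.7] q6 1.77 F [ 1.1 -0.6  0. ] t 9.5 tilt [ 1.3e-03 -2.0e-04 -1.0e+00]
```

View pics/s3.png

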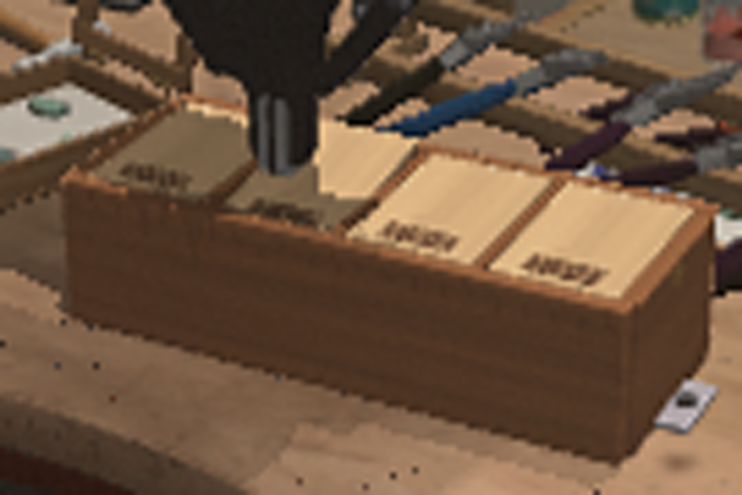

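Lid 2's near edge sits below the rim, at about (285,215) in the crop, while lids 1, 3 and 4 lie level. Now to push lid 2 down.

```bash
python3 -m crank '{"delta_pos": [[0.0014,0.001,0.006],[0,0,0.006],[0,0,0.004],[0,0,0.004],[0,0,0.004],[0,0,0.004],[0,0,0],[0,0,0]], "twist": [0,0,0,0,0,0,0,0]}' 0;python3 -m crank '{"delta_pos": [[0,0,0.004],[0,0,0.004],[0,0,0.003],[0,0,0],[0,0,0]], "twist": [0,0,0,0,0]}' 0
```

```text
clock: 10.22
position: [451.9, -183.3, 134.4]
ee_rot: [0.757, -0.654, -0.001, 0.0]
contact_force: [1.2, -0.6, -0.0]
gripper_width: -0.1
clock: 10.63
position: [451.9, -183.2, 123.4]
ee_rot: [0.757, -0.654, -0.001, 0.0]
contact_force: [0.2, -0.6, 0.5]
gripper_width: -0.1
```

```bash
python3 -c "
from h import *
p,d=imaging.get_image('scene');cv2.imwrite('pics/s4.png',cv2.resize(p[170:260,265:400],None,fx=5.5,fy=5.5,interpolation=cv2.INTER_CUBIC))"
```

```text
(no output)
```

View pics/s4.png

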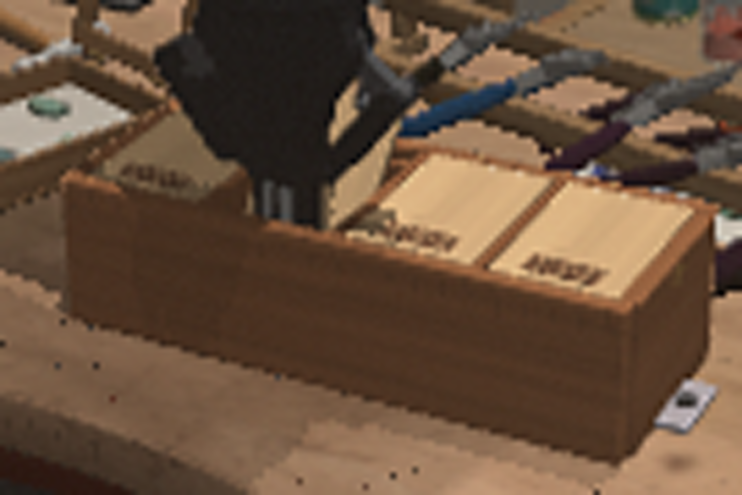

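The far half of lid 2 is raised behind the gripper, at about (360,150), and the fingertips are in its pocket. Next I sweep the tips away from the robot, toward the pivot, to stand it up.

```bash
python3 -m crank '{"delta_pos": [[0,-0.002,0],[0,-0.002,0],[0,-0.002,0],[0,-0.002,0],[0,-0.001,0],[0,0,0],[0,0,0]], "twist": [0,0,0,0,0,0,0]}' 0; python3 -m crank '{"delta_pos": [[0,-0.001,0],[0,-0.001,0],[0,0,0],[0,0,0]], "twist": [0,0,0,0]}' 0;python3 -c "
from h import *
p,d=imaging.get_image('scene');cv2.imwrite('pics/s5.png',cv2.resize(p[170:260,265:400],None,fx=5.5,fy=5.5,interpolation=cv2.INTER_CUBIC))
s=arm.read_state();D=s['position'][:2]-[483.7,-177.4];print(D@[.989,.147],D@[-.147,.989])"
```

```text
clock: 11.27
position: [460.9, -181.9, 123.7]
ee_rot: [0.757, -0.654, -0.0, 0.0]
contact_force: [-2.4, 0.0, -0.5]
gripper_width: -0.0
clock: 11.6
position: [463.2, -181.6, 123.8]
ee_rot: [0.757, -0.654, -0.0, 0.0]
contact_force: [-4.0, -1.1, -0.7]
gripper_width: 0.4
-20.968823899209156 -1.1780158465755413
```

View pics/s5.png

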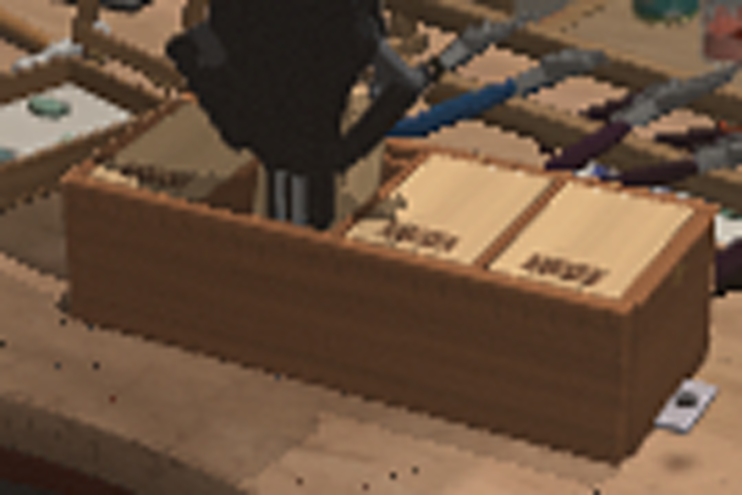

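```bash
python3 -m crank '{"delta_pos": [[0,-0.001,0],[0,-0.0005,0],[0,0,0],[0,0,0]], "twist": [0,0,0,0]}' 0
```

```text
clock: 11.98
position: [464.7, -181.4, 123.9]
ee_rot: [0.757, -0.654, -0.0, -0.0]
contact_force: [-3.2, -0.5, -1.3]
gripper_width: -0.3
```

```bash
python3 -m crank '{"delta_pos": [[0,0.005,0],[0,0.005,0],[0,0,-0.02],[0,0,-0.03],[0,0.02,-0.035],[0,0.03,-0.025],[0,0.03,-0.02],[0,0,0]], "twist": [0,0,0,0,0,0,0,0]}' 0; python3 -m crank '{"delta_pos": [[-0.041,0,0],[-0.041,0,0],[-0.041,0,0],[-0.041,0,0],[-0.041,0,0],[-0.041,0,0],[0,0,0],[0,0,0]], "twist": [0,0,0,0,0,0,0,0]}' 0;python3 -c "
from h import *
p,d=imaging.get_image('scene');cv2.imwrite('pics/s6.png',cv2.resize(p[150:260,265:400],None,fx=5,fy=5,interpolation=cv2.INTER_CUBIC))
cv2.imwrite('pics/s6f.png',p);np.save('pics/s6.npy',d)
p,d=imaging.get_image('top');cv2.imwrite('pics/t6.png',p[140:280,150:480].repeat(2,0).repeat(2,1));np.save('pics/t6.npy',d)
P=np.array([dep('top',x,y,d[y,x]) for y in range(160,222) for x in range(255,382) if d[y,x]>0])-[483.7,-177.4,0]
L=np.c_[P[:,:2]@[.989,.147],P[:,:2]@[-.147,.989],P[:,2]]
q=L[(L[:,2]>88)&(L[:,2]<150)];print('raised lid pts',len(q),q.min(0).round(1),q.max(0).round(1))
d=np.load('pics/s6.npy')
P=np.array([dep('scene',x,y,d[y,x]) for y in range(150,240) for x in range(270,380) if d[y,x]>0])-[483.7,-177.4,0]
L=np.c_[P[:,:2]@[.989,.147],P[:,:2]@[-.147,.989],P[:,2]]
q=L[(abs(L[:,1])<22)&(L[:,2]>82)&(L[:,2]<120)&(abs(L[:,0])<60)];print(len(q))
if len(q)>5:
  a=np.polyfit(q[:,2],q[:,0],1);print('angle from slope',90-np.degrees(np.arctan(a[0])),q.max(0))
go(453,-182,149)
"
```

```text
clock: 12.65
position: [373.7, -195.1, 258.6]
ee_rot: [0.757, -0.654, 0.004, -0.003]
contact_force: [-0.8, 0.2, -1.3]
gripper_width: 0.0
clock: 13.32
position: [340.2, 51.7, 254.8]
ee_rot: [0.759, -0.651, 0.001, -0.002]
contact_force: [0.4, -0.6, -0.1]
gripper_width: 0.1
raised lid pts 181 [ -1.7 -29.3  88.8] [ 13.7  30.3 119.8]
222
angle from slope 73.61263478405272 [ 12.34768538  21.60095779 117.20669686]
pos [340.1  49.1 254.2] toolx yaw -81.57 want -81.55; d tool mm [245.2 -77.7 105.2] q6 1.09 F [-0.2 -1.5 -0.2] t 13.4167 tilt [ 0.0016  0.001  -1.    ]
```

View pics/s6.png

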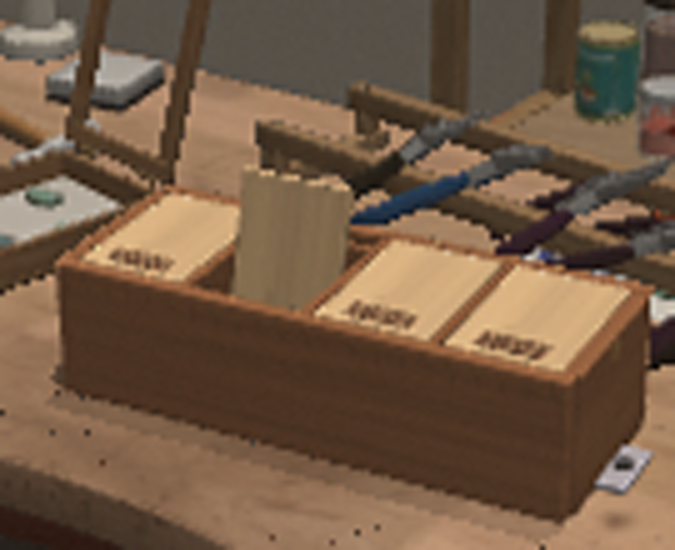

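View pics/t6.png

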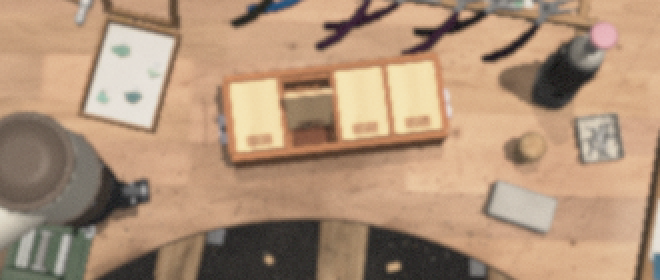

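Lid 2 stands steeply open (raised board at about (293,240) in the scene crop), and the other three are shut. The knob and pumice have not moved, and the arm is clear. Handing in.

```bash
python3 -c "
from bench import job_done
print(job_done())"
```

```text
the job is handed in; nothing more can be done
None
```

Lid 2, second from left, was the free one. It now stands open at about 74°, and I handed the job in at about 13.4 s.

- **Presses:** I pressed all four lids from left to right with the shut fingertips. Lids 1, 3 and 4 gave only about 1 mm or less, then stood firm at 15 N, 15 N and 11 N vertical force. Lid 2 kept turning at about 1.8 N.
- **Opening:** Only after the fourth press did I push lid 2's near end down into the pocket and sweep the tips toward the pivot. I then backed the arm away.
- **Last checks:** The slope of the raised board in the scene depth image gave 73.6°. Its top edge, 117 to 120 mm above the bench, agrees with that. The other three lids look shut, and the knob and pumice are where they were.
- **Not confirmed:** The arm hid the solder tin in the last top view, so I did not check it again. The fingertips stayed about 180 mm above the bench on that side. The press force on the blocked lids (up to about 15 N) was firmer than strictly needed, but none of them moved further.

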